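# Hook a ramekin out from under a low shelf and set it on the tray

## Robot

A 6-joint arm with a two-finger parallel gripper is mounted at the origin on a cart in front of the work surface, level with it; the furniture and walls round the work are solid. World frame = base frame: x ahead of the robot, y to its left, z up, the work surface at z = 0. Lengths are in mm, angles in rad, forces in N, time in s.
With the tool pointing down it reaches from about 350 to 775 mm from the base axis. Payload 7.3 kg.
Tool frame: the origin (TCP) lies on the centre line of the jaws, within the pads' length; the fingertips stand env.finger_overhang ahead of it and the grasp point (between the pads) lies 11 mm behind it (env.finger_overhang is the distance from the TCP to the fingertips, in mm); z points along the fingers, y is the line along which they close (so a half turn about z gives the same grasp; the last joint's range is limited). The gripper opens to 92 mm and grips with 3 to 60 N. Pads are 19 mm wide; open, the fingers measure 130 mm over their backs; the gripper's body (75 mm by 190 mm) begins 47 mm behind the grasp point.
Start: joints at [-1.42, 0.342, 1.524, -0, 1.275, -0.146], TCP at [153.565, -502.058, 234.741] pointing down, gripper open.
Joint ranges: [-2.53, 2.53], [-0.77, 2.02], [0.04, 2.7], [-1, 4.14], [0.28, 2.66], [-3.11, 3.11]. Speed limits (rad/s): [2.57, 2.57, 3.14, 3.14, 3.14, 3.14].

## Interface

Orientations are given as a unit quaternion [x, y, z, w].
In Python, from bench import env gives the robot as it stands.
- The arm moves only by the tool drive_tool, never from a script. Its argument "increments" is a list of rows, each a list of 2 entries, a list of its own where there are three numbers: the shift along the world's x, y, z as a fraction of full scale, then the turn, a rotation vector about the world's x, y, z as a fraction of full scale. In form: [[[x, y, z], [rx, ry, rz]], ...]. A call has exactly 5 rows; each row is the pose to reach, as a shift and turn from the pose commanded when the call began; what a row does not reach only later rows make up. Full scale, the value 1, is 100 mm for a shift and 90 degrees for a turn. A row lasts 1/10 s, in which the tool goes at most 50 mm and 8.59 degrees, less where a joint would pass 70% of its speed; a pose out of reach is approached as far as the arm can. A call with a number of a shift or a turn outside -1 to 1 is refused whole. A call with a gripper value outside its range is refused whole. "grip" is the closure, from -1 (fully open) to 1 (shut), set as the call begins (left out, the last holds). The fingers move at their own pace and stop on an object; "force" is the grip in N (left out, the last holds). Time passes only in rows, so rows that repeat a pose let the fingers close, or fill a call up. It gives the time, the measured TCP pose, the force, the opening and the grip force at its end, in the units of the state.
- env.sense(): the state, without advancing time (a new reading comes with each control period).
- env.read_camera(name): name is "scene" or "top"; returns the picture (384x512x3 uint8, blue, green, red); there is no depth.
- env.camera_info(name): a dict with "fovy" (degrees; the focal length in pixels is half the picture's height over the tangent of half this angle, whatever the lens; pixels are square), "cx", "cy" (the principal point, pixels), "T" (4x4, takes a point from camera to world coordinates). Camera axes: x right, y up, looking along -z (the intrinsics and any distortion apply to the point x, -y, -z); pixel columns grow to the right and rows downward; lengths in mm; the calibration is good to about 2 mm. A picture is of the moment at which its call begins. camera_info takes no time and is no camera call.
- env.job_done(): hands the job in; it is judged then, once.
The state is a dict: "clock": time; "joint_positions": joint angles; "joint_vel": joint speeds; "joint_efforts": joint torques, N m; "position": TCP position; "tcp_rot": TCP orientation; "ft_force": force on the tool from outside, world axes, zero at the start; "moment": the same for the moment, N m; "gripper_width": finger opening in mm; "grip_force": force on a finger pad.
Only numpy, scipy, OpenCV 4.12 (cv2) and the standard library are available. Lean on these libraries where they do the work, as an engineer would, in place of code of your own. Each camera call takes 0.05 s, during which the arm holds its last target. There are 200 camera calls.

## Task

Take the pull hook out of its slanted rest and use it to drag the terracotta ramekin out from under the low shelf until all of it stands on the open worktop; keep your fingers off the ramekin until then, and keep it upright. Then lay the hook down flat on the bare worktop and set the ramekin upright in the middle of the black tray. Leave the candle jar, the tin and the pepper mill where they stand.

Things in the scene. Friction and masses are not known exactly. Their poses are not given: they have to be found in the camera images.
- ramekin_mid (a point): The ramekin: round straight-sided terracotta dish, loose, 0.2 kg, 92 mm across the rim, 50 mm high; this point is on its axis, 25 mm above its underside; z along its axis, up. It starts under the shelf, in the left, middle or right of three places. Open on top: a hook end lowered inside it to about 20 mm above the worktop and pulled catches on the near wall, 35 mm from the axis.
- hook_handle (a point): Pull hook, loose, 0.14 kg; this point is the middle of its handle's grip. Axes: x along the tool to the hooked end, y across the thickness, z up. Handle: wooden slab, x -80 to +50 mm, 14 thick (y), 50 high (z -25 to +25). An 8 mm steel rod runs on from it at z = 0 to x = 140, where it bends down along -z, its tip at z = -50 mm.
- hook_tip (a point): The tip of the bent-down end of the pull hook (the hook's own point x 140, y 0, z -50 mm); same axes as hook_handle.
- hook: The hook as a whole; origin at hook_handle. It starts in its rest's slots, the slab leaning 35 degrees from upright to the rest's -x side (roughly to the robot), hooked end to the rest's +y. The slots hold its lower 25 mm with 1.5 mm play, so draw it out along its own z. Between the posts 100 mm of handle (x -66 to +36 mm) is free to grip.
- ramekin: The ramekin as a whole; origin at the centre of its underside. Its wall is 5 mm thick and nearly upright (outer radius 44 mm near the foot, 46 mm at the rim), its inner floor 6 mm above its underside. It can be picked up by pinching the wall at the rim from above, upright or with the gripper leaning outward up to 20 degrees.
- rest: Fixed wooden rest for the hook: foot 90 x 150 x 10 mm and two posts 62 mm high with slanted slots (slot floors 36 mm above the worktop, at y = -72 and y = +42 mm). Origin on the worktop below the middle of the hook's handle. It stands on the left or the right of the worktop, opposite the tray.
- tray: Black serving tray, fixed, flat, 165 (x) x 296 (y) mm; its flat surface is 4 mm above the worktop, and thin brass handles at both y ends rise to 27 mm. Origin at the centre of its underside, on the worktop. Its length points roughly away from the robot. It stands on the left or the right, opposite the rest.
- shelf_edge (a point): Low fixed wooden shelf: middle of its board's lower front edge, 135 mm above the worktop. Axes as the room's (x away from the robot, y left). The board reaches 175 mm back from here, is 480 wide, 16 thick, with side panels. Fixed jars up to 100 mm stand on its rear half. Other clutter stands only beside the shelf and at the far left.
- candle_jar: Clear glass candle jar, loose, 76 mm across, 90 mm high; origin at the centre of its underside. Under the shelf in one of the three places.
- tin_small: Food tin, loose, 75 mm across, 58 mm high; origin at the centre of its underside. Under the shelf in one of the three places.
- pepper_mill: Dark wooden pepper mill, loose, 58 mm across, 170 mm high; origin at the centre of its underside. It stands in front of the shelf, often in the way.

How it is judged:
By the outcome, as a careful person would: the job done as asked, in the order asked, and still so for the second after the job is handed in, with the robot touching nothing.
It also fails if it takes over 72 s, if anything falls off the work surface, if the arm or the gripper's body presses on something with over 40 N, if the wrist force passes 120 N, or if a joint passes its speed limit or range.

## Working session

There is one attempt and no reset: what is moved stays moved. The work goes in short steps, Python scripts to look and compute and a tool call to move; the robot and the scene stay as the last step left them, time stands still between calls to the robot, and variables do not carry over. Pictures are saved under pics/ and viewed, at most 10 in all, crops included, and the job is handed in when it is done.

Besides the shell and the picture viewer there is one more tool, called after "Request:" as name(argument=value, ...) on one line, values as JSON. drive_tool: Moves the arm, as the interface text tells. Shift numbers are shares of 100 mm and turn numbers shares of 90 degrees, none past 1 either way. Its arguments: {"type":"object","properties":{"increments":{"type":"array"},"grip":{"type":"number"},"force":{"type":"number"}},"required":["increments"]}

```bash
mkdir -p pics; ls; python3 - <<'E'
from bench import env
import cv2,numpy as np
for n in("scene","top"):
    im=env.read_camera(n); cv2.imwrite(f"pics/{n}0.png",im)
    i=env.camera_info(n); print(n,{k:(np.round(v,3).tolist() if k=="T" else v) for k,v in i.items()})
print(env.finger_overhang, env.sense())
E
```

```text
pics
scene {'fovy': 42.91089992493389, 'cx': 244.75419588917032, 'cy': 193.96875519632593, 'T': [[-0.499, 0.406, -0.766, -758.561], [-0.866, -0.22, 0.448, 858.881], [0.014, 0.887, 0.461, 929.86], [0.0, 0.0, 0.0, 1.0]]}
top {'fovy': 52.96984550290499, 'cx': 251.2789299235286, 'cy': 190.37190502502403, 'T': [[-0.053, 0.793, -0.607, -296.603], [-0.999, -0.05, 0.021, 106.923], [-0.014, 0.607, 0.795, 1259.571], [0.0, 0.0, 0.0, 1.0]]}
8.0 {'clock': 0.1, 'joint_positions': array([-1.42000916e+00,  3.42675538e-01,  1.52492602e+00, -1.96169533e-05,
        1.27541000e+00, -1.46019561e-01]), 'joint_vel': array([-1.63121556e-03, -1.88457982e-03, -2.00335278e-03, -2.62158425e-04,
        5.31031149e-05, -2.07729621e-03]), 'joint_efforts': array([ 1.31989764e-03, -4.32004952e+01, -2.44694245e+01,  7.18992669e-02,
        5.26598340e-02, -5.08831351e-05]), 'position': array([ 153.49717473, -501.68473319,  234.10120255]), 'tcp_rot': array([ 9.89007743e-01,  1.47862030e-01, -1.10728051e-05, -7.09426688e-04]), 'ft_force': array([ 0.26932592,  0.77390427, -0.6677252 ]), 'moment': array([-0.04191506, -0.0499208 ,  0.04026244]), 'grip_force': 0.0, 'gripper_width': 91.42025033906114}
```

View pics/scene0.png

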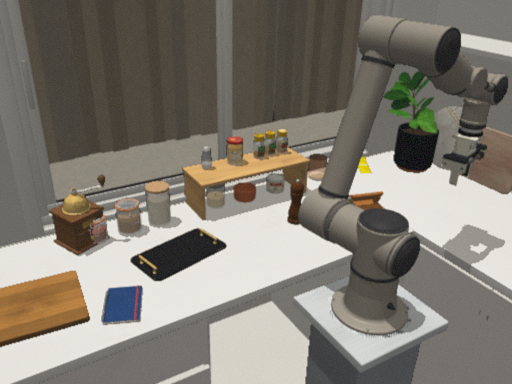

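View pics/top0.png

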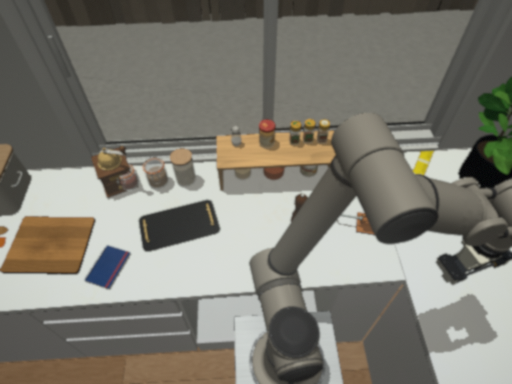

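The scene picture shows the tray (180,252), the ramekin in the middle place (245,192), and the mill (297,200). The arm hides the rest near (365,200). In the top picture the ramekin is at (274,172) and the rest at about (365,222). I'll swing the arm left to uncover the rest.

Request:
drive_tool(increments=[[[0.2, 0.4, 0.3], [0, 0, 0]], [[0.4, 0.8, 0.6], [0, 0, 0]], [[0.5, 1, 0.9], [0, 0, 0]], [[0.6, 1, 1], [0, 0, 0]], [[0.6, 1, 1], [0, 0, 0]]])

```text
clock: 0.6
position: [214.7, -402.0, 336.5]
tcp_rot: [0.989, 0.149, 0.0, 0.002]
ft_force: [-0.1, 0.4, -0.6]
gripper_width: 91.4
grip_force: 0.0
```

Request:
drive_tool(increments=[[[0.2, 0.4, 0.1], [0, 0, 0]], [[0.4, 0.8, 0.2], [0, 0, 0]], [[0.5, 1, 0.4], [0, 0, 0]], [[0.6, 1, 0.5], [0, 0, 0]], [[0.6, 1, 0.5], [0, 0, 0]]])

```text
clock: 1.1
position: [274.1, -302.3, 384.7]
tcp_rot: [0.989, 0.149, 0.0, 0.0]
ft_force: [-0.6, 0.4, -0.0]
gripper_width: 91.9
grip_force: 0.0
```

Request:
drive_tool(increments=[[[0.1, 0.4, 0], [0, 0, 0]], [[0.2, 0.8, 0], [0, 0, 0]], [[0.3, 1, 0], [0, 0, 0]], [[0.3, 1, 0], [0, 0, 0]], [[0.3, 1, 0], [0, 0, 0]]])

```text
clock: 1.6
position: [303.1, -202.6, 383.6]
tcp_rot: [0.989, 0.148, -0.001, -0.001]
ft_force: [-0.3, -0.3, -0.2]
gripper_width: 91.5
grip_force: 0.0
```

Request:
drive_tool(increments=[[[0.1, 0.4, 0], [0, 0, 0]], [[0.2, 0.8, 0], [0, 0, 0]], [[0.3, 1, 0], [0, 0, 0]], [[0.3, 1, 0], [0, 0, 0]], [[0.3, 1, 0], [0, 0, 0]]])

```text
clock: 2.1
position: [333.5, -103.1, 384.1]
tcp_rot: [0.989, 0.148, -0.001, -0.0]
ft_force: [-0.8, 0.5, 0.4]
gripper_width: 91.9
grip_force: 0.0
```

Request:
drive_tool(increments=[[[0.1, 0.4, 0], [0, 0, 0]], [[0.2, 0.8, 0], [0, 0, 0]], [[0.3, 1, 0], [0, 0, 0]], [[0.3, 1, 0], [0, 0, 0]], [[0.3, 1, 0], [0, 0, 0]]])

```text
clock: 2.6
position: [363.6, -3.3, 384.3]
tcp_rot: [0.989, 0.148, -0.001, 0.0]
ft_force: [-0.7, 0.8, -1.0]
gripper_width: 91.7
grip_force: 0.0
```

```bash
cat > h.py <<'E'
from bench import env
import cv2,numpy as np
from scipy.spatial.transform import Rotation as R
def ray(n,u,v):
    i=env.camera_info(n);f=192/np.tan(np.radians(i["fovy"]/2));T=np.array(i["T"])
    d=T[:3,:3]@np.array([(u-i["cx"])/f,-(v-i["cy"])/f,-1]);return T[:3,3],d/np.linalg.norm(d)
def onz(n,u,v,z):
    o,d=ray(n,u,v);return np.round((o+d*(z-o[2])/d[2])[:2],1)
def proj(n,p):
    i=env.camera_info(n);f=192/np.tan(np.radians(i["fovy"]/2));q=np.linalg.inv(np.array(i["T"]))@np.append(p,1)
    return np.round([i["cx"]-f*q[0]/q[2],i["cy"]+f*q[1]/q[2]],1)
def st():
    s=env.sense();print(s["clock"],np.round(s["position"],1),"q",np.round(s["tcp_rot"],4),"j",np.round(s["joint_positions"],2),"F",np.round(s["ft_force"],1),"w",round(s["gripper_width"],1),round(s["grip_force"],1));return s
E
python3 - <<'E'
from h import *
st()
a=env.read_camera("scene");b=env.read_camera("top");cv2.imwrite("pics/s1f.png",a);cv2.imwrite("pics/t1f.png",b)
cv2.imwrite("pics/s1.png",cv2.resize(a[130:270,170:420],None,fx=3.2,fy=3.2,interpolation=2))
cv2.imwrite("pics/t1.png",cv2.resize(b[120:265,200:450],None,fx=3.2,fy=3.2,interpolation=2))
# tray mask from first images
for n in("scene","top"):
    im=cv2.imread(f"pics/{n}0.png");m=(im.max(2)<45).astype(np.uint8)
    c,_=cv2.findContours(m,0,1)
    for k in c:
        r=cv2.minAreaRect(k)
        if cv2.contourArea(k)>1500 and r[0][0]<230: print(n,r,[onz(n,*p,4).tolist() for p in cv2.boxPoints(r)],cv2.approxPolyDP(k,4,True)[:,0].tolist())
E
```

```text
2.6 [363.6  -3.3 384.3] q [ 9.891e-01  1.476e-01 -7.000e-04  2.000e-04] j [-0.22 -0.05  1.59 -0.    1.6   1.05] F [-0.7  0.8 -1. ] w 91.7 0.0
scene ((178.54144287109375, 253.67315673828125), (31.289676666259766, 90.65626525878906), 65.224853515625) [[561.0, 512.9], [650.0, 168.6], [460.5, 214.3], [400.0, 525.6]] [[224, 244], [218, 240], [214, 245], [197, 229], [141, 254], [158, 267], [155, 275], [145, 263], [138, 263], [137, 256], [132, 261], [161, 279]]
```

View pics/s1.png

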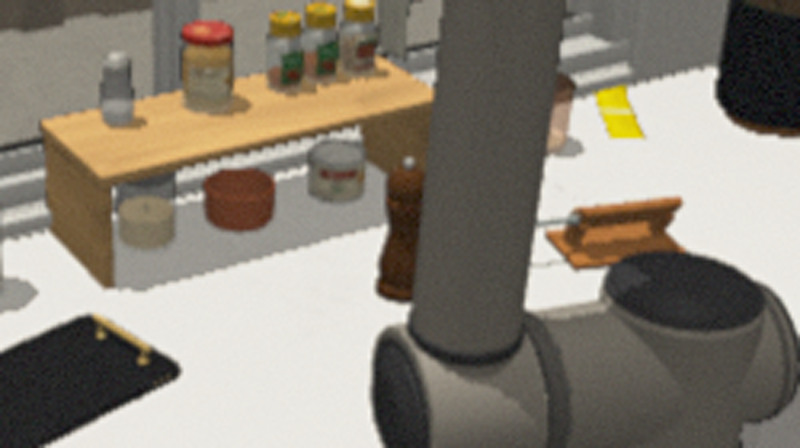

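View pics/t1.png

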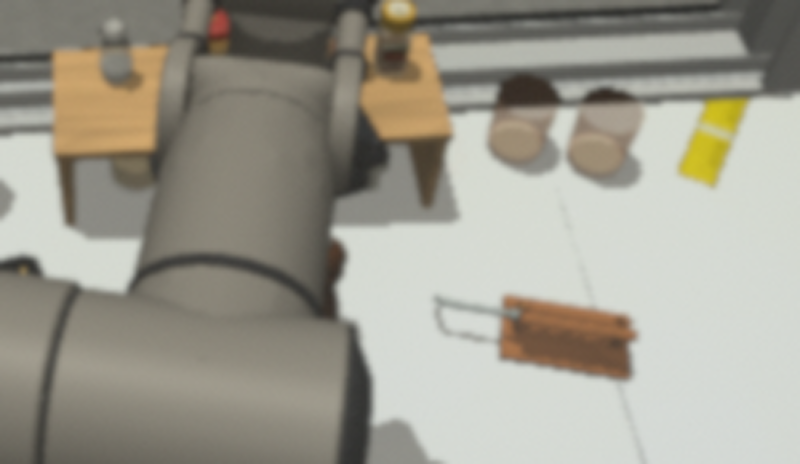

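The scene crop shows the ramekin between the candle jar (left) and the tin (right). The mill stands in front, to the right, at crop (400,230). In the top crop the rest foot spans (500,357)-(630,378) and (503,297)-(633,320), and the rod bend is at about (437,298). Now I'll measure these.

```bash
python3 - <<'E'
from h import *
t=cv2.imread("pics/t1f.png");s0=cv2.imread("pics/scene0.png");t0=cv2.imread("pics/top0.png")
cv2.imwrite("pics/rest.png",cv2.resize(t[205:245,328:408],None,fx=10,fy=10,interpolation=2))
cv2.imwrite("pics/sh0.png",np.vstack([cv2.resize(s0[140:235,175:320],(800,524),interpolation=2)]))
def c(u,v): return 200+u/3.2,120+v/3.2
print("foot",[onz("top",*c(*p),10) .tolist() for p in((500,357),(630,378),(503,297),(635,318))])
print("bend",onz("top",*c(437,298),58),"rod",onz("top",*c(520,315),58))
hsv=cv2.cvtColor(s0,cv2.COLOR_BGR2HSV)
def blobs(n,im,lo,hi,box):
    h=cv2.cvtColor(im,cv2.COLOR_BGR2HSV);m=cv2.inRange(h,lo,hi);q=np.zeros_like(m);x0,x1,y0,y1=box;q[y0:y1,x0:x1]=m[y0:y1,x0:x1]
    for k in cv2.findContours(q,0,1)[0]:
        if cv2.contourArea(k)>25: 
            p=k[:,0];print(n,"area",cv2.contourArea(k),cv2.boundingRect(k),"l",p[p[:,0].argmin()],"r",p[p[:,0].argmax()],"t",p[p[:,1].argmin()],"b",p[p[:,1].argmax()])
print(hsv[192,245],hsv[205,296])
blobs("ram scene",s0,(0,120,50),(12,255,255),(225,262,170,210))
blobs("ram top",t0,(0,110,40),(12,255,255),(255,295,160,185))
blobs("mill scene",s0,(0,60,10),(15,255,110),(280,312,170,230))
blobs("mill top",t0,(0,60,10),(15,255,110),(285,312,185,220))
E
```

```text
foot [[437.8, -309.6], [400.7, -453.1], [521.4, -331.7], [481.7, -482.2]]
bend [ 493.4 -237.9] rod [ 464.  -328.9]
[ 11 178 106] [ 13 140  53]
ram scene area 307.0 (234, 183, 22, 19) l [234 187] r [255 189] t [242 183] b [242 201]
ram top area 132.0 (265, 167, 18, 11) l [265 168] r [282 171] t [275 167] b [271 177]
mill scene area 359.5 (288, 181, 16, 43) l [288 217] r [303 191] t [295 181] b [294 223]
mill top area 69.5 (296, 195, 11, 13) l [296 198] r [306 199] t [299 195] b [297 207]
```

View pics/rest.png

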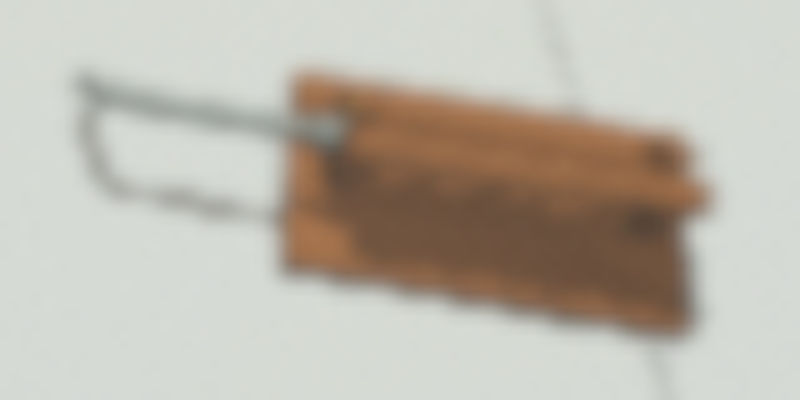

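View pics/sh0.png

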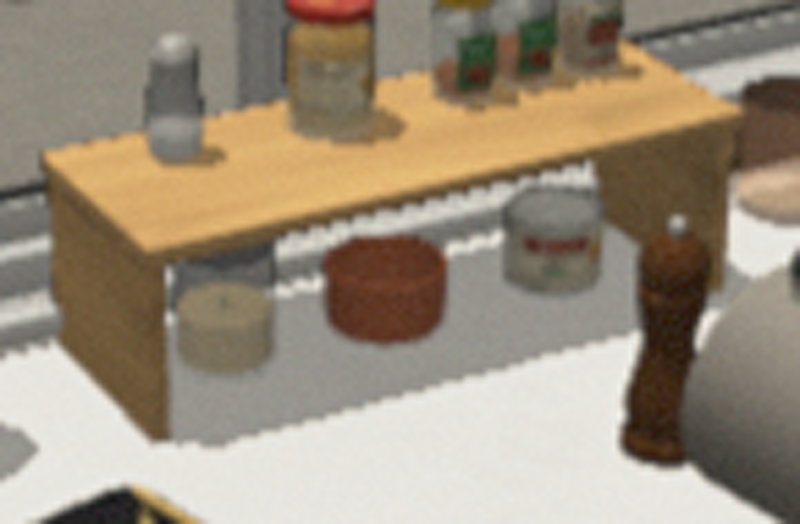

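Rest crop: the rod runs from (92,92) to (338,132), and the handle's rear top end is at (706,195). Shelf crop: shelf lower front edge is at (160,262)-(737,125), the ramekin rim at (385,258), and the mill foot at (655,445).

```bash
python3 - <<'E'
from h import *
rc=lambda U,V:(328+(U+.5)/10-.5,205+(V+.5)/10-.5)
k=800/145
sc=lambda U,V:(175+(U+.5)/k-.5,140+(V+.5)/k-.5)
print("foot",[onz("top",*rc(*p),10).tolist() for p in((285,265),(690,328),(295,78),(690,138))])
for h in(57,60): print("rod",onz("top",*rc(92,92),h),onz("top",*rc(338,132),h),"rear top",onz("top",*rc(706,195),h+20))
print("shelf low edge",onz("scene",*sc(162,264),135),onz("scene",*sc(737,127),135),"panel feet",onz("scene",*sc(162,440),0),onz("scene",*sc(718,290),0))
print("ram rim l,r",onz("scene",*sc(323,262),48),onz("scene",*sc(447,262),48),"near foot",onz("scene",*sc(385,340),0), "rim top/bot",onz("scene",*sc(385,236),50))
print("ram top view: near rim", onz("top",271,177.5,0),onz("top",265,169,45),onz("top",282.5,170,45))
print("candle foot",onz("scene",*sc(225,372),0),"tin foot",onz("scene",*sc(553,292),0),"mill foot near",onz("scene",*sc(652,463),0),onz("scene",*sc(622,445),10))
print("mill top knob",onz("scene",*sc(678,222),168),"mill topview knob",onz("top",299,195,168))
# tray
for n,f in(("scene","scene0"),("top","top0")):
    im=cv2.imread(f"pics/{f}.png");m=(im.max(2)<(60 if n=="top" else 45)).astype(np.uint8)
    q=np.zeros_like(m);x0,x1,y0,y1=(125,232,225,282) if n=="scene" else (132,228,195,255);q[y0:y1,x0:x1]=m[y0:y1,x0:x1]
    q=cv2.morphologyEx(q,cv2.MORPH_CLOSE,np.ones((5,5)))
    kk=max(cv2.findContours(q,0,1)[0],key=cv2.contourArea)[:,0]
    w=np.array([onz(n,*p,4) for p in kk],np.float32);print(n,cv2.minAreaRect(w))
# predicted ramekin pixels in both
E
```

```text
foot [[440.1, -309.4], [404.0, -452.9], [523.6, -331.6], [486.8, -476.4]]
rod [ 491.2 -238.3] [ 467.9 -325.7] rear top [ 420.3 -444. ]
rod [ 489.2 -237.5] [ 466.  -324.6] rear top [ 418.5 -442.6]
shelf low edge [676.1 190.2] [ 677.6 -276.7] panel feet [680.  192.1] [ 680.7 -273.5]
ram rim l,r [780.3  12.6] [737.3 -67. ] near foot [731.8 -12.3] rim top/bot [792.7 -46.6]
ram top view: near rim [727.6 -13.2] [737.9  12. ] [727.8 -59.6]
candle foot [744.5 111.5] tin foot [ 737.5 -161.7] mill foot near [495.1 -83.2] [510.7 -68.8]
mill top knob [ 511.9 -103.5] mill topview knob [505.4 -88.9]
scene ((517.9650268554688, 361.10992431640625), (158.05929565429688, 288.5733337402344), 14.02078914642334)
top ((515.4061279296875, 363.25360107421875), (151.64718627929688, 278.9273681640625), 13.9663667678833)
```

```bash
cat >> h.py <<'E'
def go(p,X,Z):
    "shift and rotvec (in call units) from measured pose to TCP p, tool x along X, tool z along Z"
    s=st();Z=np.array(Z,float);Z/=np.linalg.norm(Z);X=np.array(X,float);X-=Z*(X@Z);X/=np.linalg.norm(X)
    M=R.from_matrix(np.column_stack([X,np.cross(Z,X),Z]));d=(M*R.from_quat(s["tcp_rot"]).inv()).as_rotvec()
    print("shift",np.round((np.array(p)-s["position"])/100,3),"turn",np.round(d/(np.pi/2),3),"deg",np.round(np.degrees(np.linalg.norm(d)),1))
E
python3 - <<'E'
from h import *
a=np.radians(-14.4);ex=np.array([np.cos(a),np.sin(a),0]);ey=np.array([-np.sin(a),np.cos(a),0]);t=np.radians(35)
zh=-np.sin(t)*ex+np.array([0,0,np.cos(t)]);print("zh",zh)
g=np.array([455,-372,58])-46*ey-1*zh;print("grasp",g)
go(g+120*zh,ey,-zh)
E
```

```text
zh [-0.55555648  0.14264266  0.81915204]
grasp [ 444.11582167 -416.69746807   57.18084796]
2.7 [363.4  -3.5 384.5] q [ 9.892e-01  1.468e-01 -4.000e-04  2.000e-04] j [-0.22 -0.05  1.59 -0.    1.6   1.06] F [ 1.2 -0.6 -0.4] w 91.8 0.0
shift [ 0.14  -3.961 -2.29 ] turn [-0.28  -0.294  0.631] deg 67.6
```

Request:
drive_tool(increments=[[[0.01, -0.25, 0], [-0.02, -0.02, 0.04]], [[0.02, -0.5, -0.1], [-0.04, -0.04, 0.08]], [[0.03, -0.75, -0.2], [-0.06, -0.06, 0.12]], [[0.04, -1, -0.3], [-0.07, -0.073, 0.158]], [[0.04, -1, -0.3], [-0.07, -0.073, 0.158]]], grip=0.13, force=40)

```text
clock: 3.2
position: [366.2, -104.7, 353.6]
tcp_rot: [0.961, 0.267, 0.047, 0.063]
ft_force: [-0.2, 0.4, -0.2]
gripper_width: 56.3
grip_force: 0.0
```

Request:
drive_tool(increments=[[[0.01, -0.25, -0.2], [-0.02, -0.02, 0.04]], [[0.02, -0.5, -0.4], [-0.04, -0.04, 0.08]], [[0.03, -0.75, -0.5], [-0.06, -0.06, 0.12]], [[0.04, -1, -0.6], [-0.07, -0.073, 0.158]], [[0.04, -1, -0.6], [-0.07, -0.073, 0.158]]])

```text
clock: 3.7
position: [370.4, -204.0, 293.7]
tcp_rot: [0.911, 0.382, 0.095, 0.123]
ft_force: [0.4, -0.7, 0.9]
gripper_width: 40.0
grip_force: 0.0
```

Request:
drive_tool(increments=[[[0.01, -0.25, -0.2], [-0.02, -0.02, 0.04]], [[0.02, -0.5, -0.4], [-0.04, -0.04, 0.08]], [[0.03, -0.75, -0.6], [-0.06, -0.06, 0.12]], [[0.03, -1, -0.7], [-0.07, -0.073, 0.158]], [[0.03, -1, -0.7], [-0.07, -0.073, 0.158]]])

```text
clock: 4.2
position: [374.0, -303.8, 223.8]
tcp_rot: [0.842, 0.489, 0.141, 0.182]
ft_force: [0.7, -0.1, -0.2]
gripper_width: 39.8
grip_force: 0.0
```

Request:
drive_tool(increments=[[[0.01, -0.25, -0.2], [-0.02, -0.02, 0.04]], [[0.02, -0.5, -0.4], [-0.04, -0.04, 0.08]], [[0.03, -0.75, -0.6], [-0.06, -0.06, 0.12]], [[0.03, -0.96, -0.69], [-0.07, -0.073, 0.158]], [[0.03, -0.96, -0.69], [-0.07, -0.073, 0.158]]])

```text
clock: 4.7
position: [377.7, -399.8, 154.9]
tcp_rot: [0.754, 0.585, 0.184, 0.237]
ft_force: [0.3, -0.4, 0.3]
gripper_width: 39.8
grip_force: 0.0
```

```bash
python3 - <<'E'
from h import *
zh=np.array([-.5556,.1426,.8192]);g=np.array([444,-416.7,57.2])
go(g,[.2487,.9686,0],-zh)
cv2.imwrite("pics/c2.png",np.hstack([cv2.resize(env.read_camera(n)[y:y+100,x:x+100],(400,400),interpolation=2) for n,x,y in(("top",320,160),("scene",330,140))]))
E
```

```text
4.7 [ 377.7 -399.8  154.9] q [0.7535 0.585  0.184  0.2367] j [-1.23  0.32  2.01  0.9   0.66 -1.67] F [ 0.3 -0.4  0.3] w 39.8 0.0
shift [ 0.663 -0.169 -0.977] turn [-0.001 -0.001 -0.001] deg 0.1
```

View pics/c2.png

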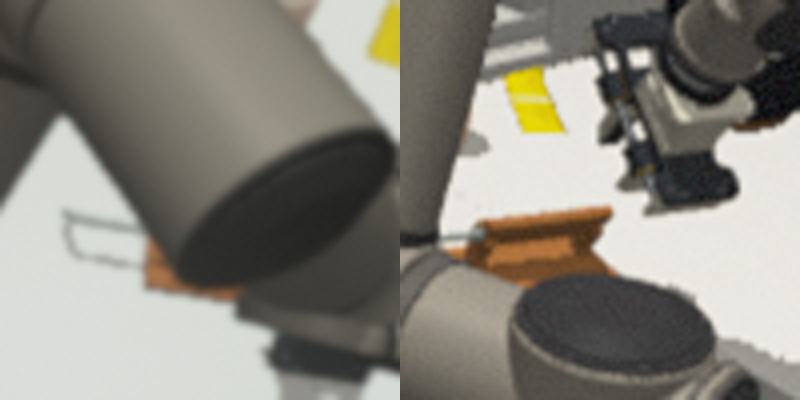

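The top panel shows the rest partly hidden. In the scene panel the slab's top edge runs from about pixel (351,195) to (382,193). I'll check that against my model before descending.

```bash
python3 - <<'E'
from h import *
zh=np.array([-.5556,.1426,.8192]);ey=np.array([.2487,.9686,0]);O=np.array([455,-372,58])
for x,z in((50,25),(-80,25),(50,0)): print(x,z,proj("scene",O+x*ey+z*zh),proj("top",O+x*ey+z*zh))
E
```

```text
50 25 [351.7 195.2] [361.9 217.9]
-80 25 [382.5 191.4] [398.7 223.6]
50 0 [349.4 198.3] [360.9 217.7]
```

Request:
drive_tool(increments=[[[0.2, -0.05, -0.29], [0, 0, 0]], [[0.4, -0.1, -0.59], [0, 0, 0]], [[0.55, -0.14, -0.81], [0, 0, 0]], [[0.66, -0.17, -0.97], [0, 0, 0]], [[0.66, -0.17, -0.97], [0, 0, 0]]])

```text
clock: 5.3
position: [445.3, -412.9, 58.3]
tcp_rot: [0.753, 0.586, 0.185, 0.236]
ft_force: [-0.1, 0.4, -0.4]
gripper_width: 40.2
grip_force: 0.0
```

Request:
drive_tool(increments=[[[0, 0, 0], [0, 0, 0]], [[0, 0, 0], [0, 0, 0]], [[0, 0, 0], [0, 0, 0]], [[0, 0, 0], [0, 0, 0]], [[0, 0, 0], [0, 0, 0]]], grip=1, force=40)

```text
clock: 5.8
position: [443.3, -415.4, 59.8]
tcp_rot: [0.753, 0.586, 0.183, 0.238]
ft_force: [-5.2, 1.1, 7.5]
gripper_width: 13.7
grip_force: 40.0
```

Request:
drive_tool(increments=[[[-0.06, 0.015, 0.08], [0, 0, 0]], [[-0.13, 0.035, 0.2], [0, 0, 0]], [[-0.22, 0.057, 0.33], [0, 0, 0]], [[-0.33, 0.086, 0.49], [0, 0, 0]], [[-0.44, 0.114, 0.655], [0, 0, 0]]])

```text
clock: 6.3
position: [398.5, -403.2, 124.8]
tcp_rot: [0.753, 0.586, 0.183, 0.237]
ft_force: [0.4, -0.8, -1.4]
gripper_width: 14.0
grip_force: 40.0
```

Request:
drive_tool(increments=[[[-0.05, 0.1, 0.2], [0, 0, 0]], [[-0.1, 0.3, 0.5], [0, 0, 0]], [[-0.1, 0.6, 0.7], [0, 0, 0]], [[-0.1, 0.9, 0.8], [0, 0, 0]], [[-0.1, 0.9, 0.8], [0, 0, 0]]])

```text
clock: 6.8
position: [388.9, -310.4, 205.4]
tcp_rot: [0.752, 0.587, 0.183, 0.237]
ft_force: [0.5, -0.9, -2.0]
gripper_width: 13.6
grip_force: 40.0
```

```bash
python3 - <<'E'
from h import *
go([440,90,200],[np.cos(.436),-np.sin(.436),0],[0,0,-1])
E
```

```text
6.8 [ 388.9 -310.4  205.4] q [0.7522 0.5868 0.1835 0.2371] j [-1.11  0.12  2.1   0.79  0.66 -1.44] F [ 0.5 -0.9 -2. ] w 13.6 40.0
shift [ 0.511  4.004 -0.054] turn [ 0.399  0.188 -1.082] deg 105.2
```

Request:
drive_tool(increments=[[[0.03, 0.2, 0.2], [0.025, 0.012, -0.068]], [[0.06, 0.4, 0.4], [0.05, 0.024, -0.135]], [[0.1, 0.7, 0.6], [0.075, 0.035, -0.203]], [[0.13, 1, 0.7], [0.1, 0.047, -0.27]], [[0.13, 1, 0.7], [0.1, 0.047, -0.27]]])

```text
clock: 7.3
position: [401.6, -225.6, 265.9]
tcp_rot: [0.863, 0.441, 0.154, 0.192]
ft_force: [-0.0, 0.7, -1.5]
gripper_width: 13.6
grip_force: 40.0
```

Request:
drive_tool(increments=[[[0.03, 0.25, 0], [0.025, 0.012, -0.068]], [[0.06, 0.5, 0], [0.05, 0.024, -0.135]], [[0.1, 0.75, 0], [0.075, 0.035, -0.203]], [[0.13, 1, 0], [0.1, 0.047, -0.27]], [[0.13, 1, 0], [0.1, 0.047, -0.27]]])

```text
clock: 7.8
position: [414.8, -125.0, 265.2]
tcp_rot: [0.954, 0.243, 0.112, 0.136]
ft_force: [-0.9, 0.0, -1.2]
gripper_width: 13.5
grip_force: 40.0
```

Request:
drive_tool(increments=[[[0.03, 0.25, 0], [0.025, 0.012, -0.068]], [[0.06, 0.5, 0], [0.05, 0.024, -0.135]], [[0.1, 0.75, 0], [0.075, 0.035, -0.203]], [[0.13, 1, 0], [0.1, 0.047, -0.27]], [[0.13, 1, 0], [0.1, 0.047, -0.27]]])

```text
clock: 8.3
position: [428.8, -24.8, 265.2]
tcp_rot: [0.995, 0.034, 0.065, 0.073]
ft_force: [0.5, -0.2, -1.7]
gripper_width: 13.8
grip_force: 40.0
```

Request:
drive_tool(increments=[[[0.03, 0.25, 0], [0.025, 0.012, -0.068]], [[0.06, 0.5, 0], [0.05, 0.024, -0.135]], [[0.1, 0.75, 0], [0.075, 0.035, -0.203]], [[0.13, 1, 0], [0.1, 0.047, -0.272]], [[0.13, 1, 0], [0.1, 0.047, -0.272]]])

```text
clock: 8.8
position: [441.7, 74.3, 265.1]
tcp_rot: [0.984, -0.18, 0.014, 0.006]
ft_force: [0.4, -0.1, -0.2]
gripper_width: 13.8
grip_force: 40.0
```

```bash
python3 - <<'E'
from h import *
go([440,90,200],[np.cos(.436),-np.sin(.436),0],[0,0,-1])
a=env.read_camera("scene");b=env.read_camera("top");cv2.imwrite("pics/s3f.png",a);cv2.imwrite("pics/t3f.png",b)
cv2.imwrite("pics/c3.png",np.vstack([cv2.resize(a[130:230,170:370],(600,300),interpolation=2),cv2.resize(b[120:220,180:380],(600,300),interpolation=2)]))
E
```

```text
8.8 [441.7  74.3 265.1] q [ 0.9836 -0.1796  0.0141  0.0063] j [ 0.01  0.16  1.68 -0.02  1.27  1.94] F [ 0.4 -0.1 -0.2] w 13.8 40.0
shift [-0.017  0.157 -0.651] turn [ 0.012  0.016 -0.048] deg 4.6
```

View pics/c3.png

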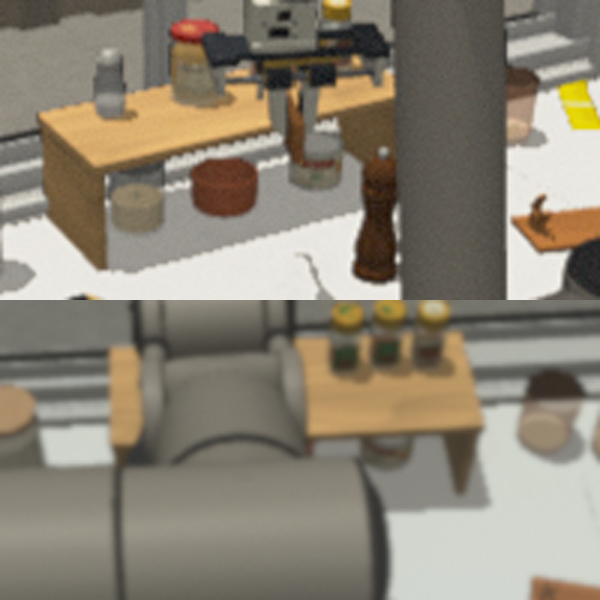

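Scene view: the hook is held, the ramekin is at crop (224,185) in plain view, and the mill foot is at crop (376,280). The top view is blocked by the arm. Next I'll refine the ramekin and mill positions.

```bash
python3 - <<'E'
from h import *
im=cv2.imread("pics/s3f.png");h=cv2.cvtColor(im,cv2.COLOR_BGR2HSV)
def m(lo,hi,x0,x1,y0,y1):
    q=np.zeros(h.shape[:2],np.uint8);q[y0:y1,x0:x1]=cv2.inRange(h,lo,hi)[y0:y1,x0:x1]
    k=max(cv2.findContours(q,0,1)[0],key=cv2.contourArea);return cv2.boundingRect(k)
r=m((0,110,40),(14,255,255),225,262,175,206);mm=m((0,60,10),(16,255,120),284,306,175,228);print(r,mm)
# ramekin prediction: bbox from a circle model at candidate centres
def box(c,rt,rb,H):
    P=[proj("scene",[c[0]+q*np.cos(a),c[1]+q*np.sin(a),z]) for q,z in((rt,H),(rb,0)) for a in np.linspace(0,6.28,60)];P=np.array(P);return np.r_[P.min(0),P.max(0)-P.min(0)]
for c in((760,-27),(767,-27),(767,-33)): print("ram",c,box(c,46,44,50).round(1))
for c in((513,-98),(518,-100)): print("mill",c,box(c,20,29,0).round(1),proj("scene",[*c,170]))
d=np.array([np.cos(.436),-np.sin(.436),0])
E
```

```text
(234, 183, 22, 19) (288, 179, 15, 45)
ram (760, -27) [232.8 181.5  22.8  21.2]
ram (767, -27) [231.9 180.9  22.8  21. ]
ram (767, -33) [233.2 180.6  22.8  21. ]
mill (513, -98) [285.5 216.5  15.5   7.9] [296.1 179.5]
mill (518, -100) [285.2 215.8  15.5   7.8] [295.7 178.9]
```

```bash
python3 - <<'E'
from h import *
a=np.radians(22);go([482,83,109],[np.cos(a),-np.sin(a),0],[0,0,-1])
E
```

```text
8.9 [441.1  72.9 265.1] q [ 0.9839 -0.1783  0.0144  0.0074] j [ 0.01  0.16  1.68 -0.02  1.27  1.94] F [ 1.2 -0.7 -0.9] w 13.7 40.0
shift [ 0.409  0.101 -1.561] turn [ 0.013  0.016 -0.016] deg 2.4
```

Request:
drive_tool(increments=[[[0.1, 0.02, -0.2], [0.005, 0.005, -0.005]], [[0.2, 0.05, -0.4], [0.013, 0.016, -0.016]], [[0.3, 0.08, -0.6], [0.013, 0.016, -0.016]], [[0.41, 0.1, -0.8], [0.013, 0.016, -0.016]], [[0.41, 0.1, -0.8], [0.013, 0.016, -0.016]]])

```text
clock: 9.4
position: [481.3, 82.6, 183.1]
tcp_rot: [0.981, -0.191, -0.002, -0.0]
ft_force: [-0.3, -0.3, -0.8]
gripper_width: 13.6
grip_force: 40.0
```

Request:
drive_tool(increments=[[[0, 0, -0.2], [0, 0, 0]], [[0, 0, -0.4], [0, 0, 0]], [[0, 0, -0.6], [0, 0, 0]], [[0, 0, -0.76], [0, 0, 0]], [[0, 0, -0.76], [0, 0, 0]]])

```text
clock: 9.9
position: [480.8, 83.1, 108.8]
tcp_rot: [0.981, -0.192, -0.001, -0.0]
ft_force: [0.0, -0.1, -1.5]
gripper_width: 13.8
grip_force: 40.0
```

```bash
python3 - <<'E'
from h import *
a=np.radians(22);go([584.5,41.7,109],[np.cos(a),-np.sin(a),0],[0,0,-1])
im=env.read_camera("scene");t=env.read_camera("top");p=proj("scene",[482+172.5,83-69.7,60]);print(p,proj("top",[654.5,13.3,60]))
cv2.imwrite("pics/c4.png",np.hstack([cv2.resize(im[165:225,205:305],(700,420),interpolation=2)]))
E
```

```text
9.9 [480.8  83.1 108.8] q [ 9.815e-01 -1.916e-01 -1.300e-03 -4.000e-04] j [0.01 0.42 1.79 0.   0.93 1.97] F [ 0.  -0.1 -1.5] w 13.8 40.0
shift [ 1.037 -0.414  0.002] turn [-0.001 -0.001  0.001] deg 0.2
[248.9 197.3] [266.3 182.5]
```

View pics/c4.png

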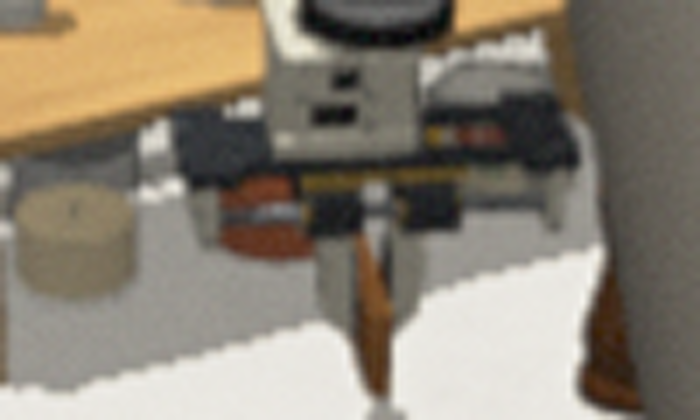

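In the crop the handle is held edge-on from (365,240) to (378,395), with a grey spot below at (380,410). The tip is hidden behind the gripper. I'll check the handle's attitude numerically.

```bash
python3 - <<'E'
from h import *
a=np.radians(22);d=np.array([np.cos(a),-np.sin(a),0]);T=np.array([480.8,83.1,109.8]);O=T+46*d
for x,z in((-80,25),(-80,-25),(50,25),(50,-25),(140,0),(140,-50)): print(x,z,proj("scene",O+x*d+[0,0,z]),proj("top",O+x*d+[0,0,z]))
im=env.read_camera("scene");g=cv2.cvtColor(im,cv2.COLOR_BGR2HSV)
print(g[214:232,252:266,2]);
m=cv2.inRange(g,(5,90,40),(25,255,230))[190:232,240:275];ys,xs=np.nonzero(m);print("brown",[(y+190,xs[ys==y].min()+240,xs[ys==y].max()+240) for y in np.unique(ys)])
E
```

```text
-80 25 [259.  208.3] [247.6 216.2]
-80 -25 [258.6 221.2] [247.9 223.9]
50 25 [253.  190.7] [259.2 188.2]
50 -25 [252.7 203. ] [259.2 196.3]
140 0 [249.2 185.8] [266.5 174.7]
140 -50 [249.  197.5] [266.3 182.8]
[[234 236 203 119  72  80  85  91 126 225 235 234 233 234]
 [235 235 228 149  78  83  84  89 146 225 236 233 232 232]
 [233 235 236 178  93  82  85  92 155 227 234 235 232 233]
 [233 233 237 192 113  82  86  95 155 227 235 235 233 233]
 [232 233 236 222 141  89  85  95 156 226 235 234 232 233]
 [233 232 233 236 176 108  88  94 172 228 234 234 233 234]
 [233 232 233 235 204 140 104 114 189 232 235 232 234 234]
 [232 232 232 236 229 179 136 137 175 229 234 235 234 234]
 [234 234 232 235 235 221 172 151 157 201 228 235 235 233]
 [234 233 234 236 234 219 171 153 151 161 198 231 235 232]
 [233 233 234 235 217 176 155 157 152 150 161 223 234 233]
 [234 233 233 234 220 180 155 155 153 150 158 197 228 232]
 [232 234 234 234 232 220 176 154 151 155 150 163 224 234]
 [233 234 233 233 235 235 188 159 151 152 153 160 222 234]
 [232 233 232 233 235 233 190 157 155 158 154 158 196 229]
 [233
[... 842 characters left out ...]
int64(206), np.int64(256), np.int64(259)), (np.int64(207), np.int64(256), np.int64(259)), (np.int64(208), np.int64(256), np.int64(260)), (np.int64(209), np.int64(256), np.int64(260)), (np.int64(210), np.int64(256), np.int64(260)), (np.int64(211), np.int64(256), np.int64(260)), (np.int64(212), np.int64(256), np.int64(259)), (np.int64(213), np.int64(256), np.int64(259)), (np.int64(214), np.int64(256), np.int64(259)), (np.int64(215), np.int64(256), np.int64(259)), (np.int64(216), np.int64(257), np.int64(259)), (np.int64(217), np.int64(257), np.int64(259)), (np.int64(218), np.int64(257), np.int64(259)), (np.int64(219), np.int64(258), np.int64(259)), (np.int64(220), np.int64(258), np.int64(258))]
```

Request:
drive_tool(increments=[[[0.2, -0.08, 0], [0, 0, 0]], [[0.45, -0.18, 0], [0, 0, 0]], [[0.7, -0.28, 0], [0, 0, 0]], [[0.9, -0.36, 0], [0, 0, 0]], [[1, -0.4, 0], [0, 0, 0]]])

```text
clock: 10.55
position: [584.3, 42.9, 110.9]
tcp_rot: [0.981, -0.192, 0.002, -0.001]
ft_force: [-1.2, 1.0, -1.7]
gripper_width: 13.8
grip_force: 40.0
```

Request:
drive_tool(increments=[[[0.04, -0.01, 0], [0, 0, 0]], [[0.04, -0.01, -0.1], [0, 0, 0]], [[0.04, -0.01, -0.2], [0, 0, 0]], [[0.04, -0.01, -0.3], [0, 0, 0]], [[0.04, -0.01, -0.4], [0, 0, 0]]])

```text
clock: 11.05
position: [585.4, 43.3, 68.2]
tcp_rot: [0.981, -0.192, -0.0, -0.001]
ft_force: [1.3, -0.8, -0.6]
gripper_width: 13.8
grip_force: 40.0
```

Request:
drive_tool(increments=[[[-0.06, 0.015, 0], [0, 0, 0]], [[-0.12, 0.03, 0], [0, 0, 0]], [[-0.18, 0.05, 0], [0, 0, 0]], [[-0.24, 0.065, 0], [0, 0, 0]], [[-0.3, 0.08, 0], [0, 0, 0]]])

```text
clock: 11.55
position: [555.8, 51.2, 69.9]
tcp_rot: [0.981, -0.192, 0.001, -0.001]
ft_force: [-0.6, 0.3, -0.4]
gripper_width: 13.9
grip_force: 40.0
```

Request:
drive_tool(increments=[[[-0.06, 0.016, 0], [0, 0, 0]], [[-0.13, 0.035, 0], [0, 0, 0]], [[-0.21, 0.057, 0], [0, 0, 0]], [[-0.3, 0.08, 0], [0, 0, 0]], [[-0.4, 0.11, 0], [0, 0, 0]]])

```text
clock: 12.05
position: [515.8, 62.1, 69.6]
tcp_rot: [0.981, -0.192, 0.001, -0.001]
ft_force: [1.3, -0.3, -0.3]
gripper_width: 14.0
grip_force: 40.0
```

```bash
cat >> h.py <<'E'
def ram(n="scene"):
    im=env.read_camera(n);h=cv2.cvtColor(im,cv2.COLOR_BGR2HSV);q=cv2.inRange(h,(0,130,50),(13,255,255))
    for k in cv2.findContours(q,0,1)[0]:
        x,y,w,hh=cv2.boundingRect(k);A=cv2.contourArea(k)
        if A>60 and 150<x+w/2<345 and 160<y: print(n,(x,y,w,hh),A,"~centre z25",onz(n,x+w/2-.5,y+hh/2-.5,25))
    return im
E
python3 - <<'E'
from h import *
st();ram();ram("top");print(proj("scene",[763,-30,25]))
E
```

```text
12.05 [515.8  62.1  69.6] q [ 9.814e-01 -1.920e-01  5.000e-04 -1.100e-03] j [-0.03  0.53  1.75  0.    0.87  1.93] F [ 1.3 -0.3 -0.3] w 14.0 40.0
[244.4 191.6]
```

```bash
python3 - <<'E'
from h import *
print(proj("scene",[730,-20,25]),proj("scene",[763,-30,25]),"tip",proj("scene",[688,-8,20]))
im=env.read_camera("scene");h=cv2.cvtColor(im,cv2.COLOR_BGR2HSV);q=cv2.inRange(h,(0,120,40),(13,255,255))
for k in cv2.findContours(q,0,1)[0]:
    if cv2.contourArea(k)>8: print(cv2.boundingRect(k),cv2.contourArea(k),h[tuple(k[0,0][::-1])])
E
```

```text
[246.3 195.5] [244.4 191.6] tip [249.  201.6]
(55, 234, 36, 20) 52.5 [ 12 133  69]
(50, 208, 29, 23) 131.0 [ 12 129 128]
(239, 202, 11, 4) 22.5 [  9 121  78]
(78, 201, 24, 20) 67.5 [ 13 132 120]
(238, 195, 9, 4) 19.5 [  9 137  65]
(227, 137, 14, 8) 76.5 [  2 145 172]
```

The ramekin's visible parts have moved nearer, to where the hook should have brought them, so the pull is working.

Request:
drive_tool(increments=[[[-0.08, 0.02, 0], [0, 0, 0]], [[-0.18, 0.05, 0], [0, 0, 0]], [[-0.3, 0.08, 0], [0, 0, 0]], [[-0.42, 0.115, 0], [0, 0, 0]], [[-0.52, 0.14, 0], [0, 0, 0]]])

```text
clock: 12.7
position: [463.4, 76.2, 69.6]
tcp_rot: [0.981, -0.192, 0.0, -0.001]
ft_force: [1.4, -0.2, -1.6]
gripper_width: 13.7
grip_force: 40.0
```

Request:
drive_tool(increments=[[[-0.12, 0.03, 0], [0, 0, 0]], [[-0.26, 0.07, 0], [0, 0, 0]], [[-0.4, 0.11, 0], [0, 0, 0]], [[-0.54, 0.15, 0], [0, 0, 0]], [[-0.65, 0.18, 0], [0, 0, 0]]])

```text
clock: 13.2
position: [398.3, 94.2, 69.6]
tcp_rot: [0.981, -0.192, 0.0, -0.001]
ft_force: [1.1, -0.6, -1.5]
gripper_width: 13.7
grip_force: 40.0
```

Request:
drive_tool(increments=[[[0.03, 0, 0], [0, 0, 0]], [[0.03, 0, 0.2], [0, 0, 0]], [[0.03, 0, 0.4], [0, 0, 0]], [[0.03, 0, 0.7], [0, 0, 0]], [[0.03, 0, 1], [0, 0, 0]]])

```text
clock: 13.7
position: [402.1, 93.9, 170.3]
tcp_rot: [0.981, -0.192, -0.001, -0.001]
ft_force: [1.6, -0.5, -1.5]
gripper_width: 13.6
grip_force: 40.0
```

```bash
python3 - <<'E'
from h import *
st();ram();ram("top");print(proj("scene",[605,15,25]),proj("top",[605,15,25]))
E
```

```text
13.7 [402.1  93.9 170.3] q [ 9.814e-01 -1.921e-01 -6.000e-04 -9.000e-04] j [0.04 0.21 1.91 0.   1.02 2.  ] F [ 1.6 -0.5 -1.5] w 13.6 40.0
scene (244, 201, 27, 21) 347.0 ~centre z25 [601.7   8. ]
[255.  211.1] [266.7 197.7]
```

The ramekin stands at about (602,10), fully out in front of the shelf edge (x 677). Next I'll lay the hook on the free worktop in front of the robot.

```bash
python3 - <<'E'
from h import *
go([405,0,100],[0,1,0],[0,0,-1])
go([405,0,70],[.0436,.996,.0755],[-.498,.087,-.863])
E
```

```text
13.8 [404.8  94.  172.7] q [ 0.9814 -0.192   0.0036 -0.0019] j [0.04 0.21 1.9  0.   1.02 2.  ] F [ 0.5 -0.3 -1. ] w 13.8 40.0
shift [ 0.002 -0.94  -0.727] turn [-0.006  0.002  1.246] deg 112.1
13.8 [404.8  94.  172.7] q [ 0.9814 -0.192   0.0036 -0.0019] j [0.04 0.21 1.9  0.   1.02 2.  ] F [ 0.5 -0.3 -1. ] w 13.8 40.0
shift [ 0.002 -0.94  -1.027] turn [0.353 0.167 1.2  ] deg 113.6
```

Request:
drive_tool(increments=[[[0, -0.1, 0], [0.024, 0.011, 0.08]], [[0, -0.2, 0], [0.048, 0.022, 0.16]], [[0, -0.3, 0], [0.072, 0.033, 0.24]], [[0, -0.4, 0], [0.095, 0.044, 0.32]], [[0, -0.45, 0], [0.118, 0.056, 0.4]]])

```text
clock: 14.3
position: [402.0, 48.1, 168.7]
tcp_rot: [0.987, 0.123, -0.061, -0.083]
ft_force: [-0.4, 0.5, -2.0]
gripper_width: 13.4
grip_force: 40.0
```

Request:
drive_tool(increments=[[[0, -0.1, 0], [0.024, 0.011, 0.08]], [[0, -0.2, 0], [0.048, 0.022, 0.16]], [[0, -0.3, 0], [0.072, 0.033, 0.24]], [[0, -0.4, 0], [0.095, 0.044, 0.32]], [[0, -0.49, 0], [0.118, 0.056, 0.4]]])

```text
clock: 14.8
position: [402.2, -0.8, 168.5]
tcp_rot: [0.885, 0.423, -0.114, -0.155]
ft_force: [-0.7, -0.5, -1.2]
gripper_width: 14.1
grip_force: 40.0
```

Request:
drive_tool(increments=[[[0, 0, -0.1], [0.024, 0.011, 0.08]], [[0, 0, -0.3], [0.048, 0.022, 0.16]], [[0, 0, -0.5], [0.072, 0.033, 0.24]], [[0, 0, -0.7], [0.095, 0.044, 0.32]], [[0, 0, -0.9], [0.118, 0.056, 0.4]]])

```text
clock: 15.3
position: [402.2, -0.3, 77.6]
tcp_rot: [0.688, 0.677, -0.155, -0.21]
ft_force: [-0.5, 0.6, -0.4]
gripper_width: 13.9
grip_force: 40.0
```

```bash
python3 - <<'E'
from h import *
go([405,0,36],[.0436,.996,.0755],[-.498,.087,-.863])
E
```

```text
15.3 [ 4.022e+02 -3.000e-01  7.760e+01] q [ 0.6879  0.677  -0.1555 -0.2104] j [-0.18  0.63  1.66 -0.01  1.38 -0.16] F [-0.5  0.6 -0.4] w 13.9 40.0
shift [ 0.028  0.003 -0.416] turn [ 0.003 -0.    -0.005] deg 0.6
```

Request:
drive_tool(increments=[[[0, 0, -0.12], [0, 0, 0]], [[0, 0, -0.24], [0, 0, 0]], [[0, 0, -0.34], [0, 0, 0]], [[0, 0, -0.42], [0, 0, 0]], [[0, 0, -0.44], [0, 0, 0]]])

```text
clock: 15.8
position: [402.0, -0.2, 35.0]
tcp_rot: [0.69, 0.675, -0.155, -0.21]
ft_force: [-0.4, 0.3, -0.8]
gripper_width: 13.7
grip_force: 40.0
```

Request:
drive_tool(increments=[[[0, 0, -0.01], [0, 0, 0]], [[0, 0, -0.01], [0, 0, 0]], [[0, 0, -0.01], [0, 0, 0]], [[0, 0, -0.01], [0, 0, 0]], [[0, 0, -0.01], [0, 0, 0]]])

```text
clock: 16.3
position: [402.7, -0.0, 34.7]
tcp_rot: [0.69, 0.675, -0.155, -0.209]
ft_force: [1.7, -0.3, -0.5]
gripper_width: 13.9
grip_force: 40.0
```

Request:
drive_tool(increments=[[[0, 0, -0.01], [0, 0, 0]], [[0, 0, -0.02], [0, 0, 0]], [[0, 0, -0.03], [0, 0, 0]], [[0, 0, -0.03], [0, 0, 0]], [[0, 0, -0.03], [0, 0, 0]]])

```text
clock: 16.8
position: [401.7, 0.1, 31.4]
tcp_rot: [0.69, 0.675, -0.155, -0.21]
ft_force: [-0.9, -0.7, 2.3]
gripper_width: 14.0
grip_force: 40.1
```

Request:
drive_tool(increments=[[[0, 0, -0.01], [0, 0, 0]], [[0, 0, -0.02], [0, 0, 0]], [[0, 0, -0.03], [0, 0, 0]], [[0, 0, -0.03], [0, 0, 0]], [[0, 0, -0.03], [0, 0, 0]]])

```text
clock: 17.3
position: [401.8, 0.1, 29.7]
tcp_rot: [0.689, 0.675, -0.156, -0.21]
ft_force: [-0.8, -0.7, 15.1]
gripper_width: 13.6
grip_force: 40.2
```

Request:
drive_tool(increments=[[[0, 0, 0.03], [0, 0, 0]], [[0, 0, 0.03], [0, 0, 0]], [[0, 0, 0.03], [0, 0, 0]], [[0, 0, 0.03], [0, 0, 0]], [[0, 0, 0.03], [0, 0, 0]]], grip=0.35)

```text
clock: 17.8
position: [402.3, -0.0, 31.2]
tcp_rot: [0.69, 0.675, -0.155, -0.21]
ft_force: [0.8, -0.5, 0.7]
gripper_width: 29.5
grip_force: 0.2
```

Request:
drive_tool(increments=[[[0.03, 0, 0.05], [0, 0, 0]], [[0.06, -0.01, 0.1], [0, 0, 0]], [[0.1, -0.02, 0.17], [0, 0, 0]], [[0.15, -0.03, 0.26], [0, 0, 0]], [[0.2, -0.035, 0.35], [0, 0, 0]]])

```text
clock: 18.3
position: [422.8, -3.7, 67.4]
tcp_rot: [0.69, 0.675, -0.155, -0.209]
ft_force: [-0.3, 0.2, -0.0]
gripper_width: 29.9
grip_force: 0.0
```

Request:
drive_tool(increments=[[[0.05, 0, 0.1], [0, 0, 0]], [[0.1, -0.01, 0.25], [0, 0, 0]], [[0.15, -0.02, 0.45], [0, 0, 0]], [[0.2, -0.03, 0.7], [0, 0, 0]], [[0.2, -0.03, 1], [0, 0, 0]]])

```text
clock: 18.8
position: [442.5, -6.6, 167.6]
tcp_rot: [0.69, 0.675, -0.155, -0.21]
ft_force: [0.4, 1.1, 0.6]
gripper_width: 29.9
grip_force: 0.0
```

Request:
drive_tool(increments=[[[0, -0.2, 0.2], [0, 0, 0]], [[0, -0.5, 0.4], [0, 0, 0]], [[0, -0.8, 0.6], [0, 0, 0]], [[0, -1, 0.8], [0, 0, 0]], [[0, -1, 0.9], [0, 0, 0]]])

```text
clock: 19.3
position: [442.6, -108.7, 258.5]
tcp_rot: [0.691, 0.675, -0.154, -0.208]
ft_force: [0.4, 0.9, 0.1]
gripper_width: 29.9
grip_force: 0.0
```

```bash
python3 - <<'E'
from h import *
st();a=ram();b=ram("top");cv2.imwrite("pics/s5f.png",a);cv2.imwrite("pics/t5f.png",b)
print("hook expected",proj("top",[402,46,7]),proj("scene",[402,46,7]),proj("top",[402,186,7]),proj("scene",[402,186,7]))
cv2.imwrite("pics/c5.png",np.vstack([cv2.resize(a[170:290,170:350],(450,300),interpolation=2),cv2.resize(b[160:280,170:350],(450,300),interpolation=2)]))
E
```

```text
19.3 [ 442.6 -108.7  258.5] q [ 0.6911  0.6746 -0.1544 -0.2084] j [-0.35  0.51  1.3  -0.1   1.84 -0.32] F [0.4 0.9 0.1] w 29.9 0.0
scene (244, 201, 23, 21) 366.5 ~centre z25 [605.3  14.6]
top (251, 235, 32, 10) 235.5 ~centre z25 [415.5  30.2]
top (256, 193, 21, 13) 165.5 ~centre z25 [599.   18.1]
hook expected [262.4 245.4] [277.5 243.3] [224.4 247.4] [242.1 254.5]
```

View pics/c5.png

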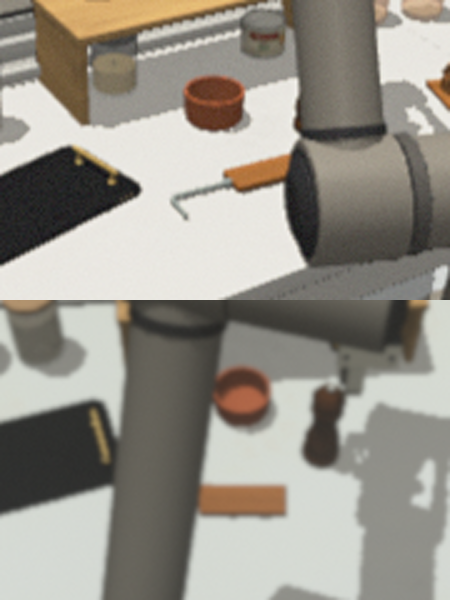

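The hook lies flat: in the scene crop its rod bend is at (180,205), and in the top crop the slab is a flat rectangle at (243,500). The ramekin is upright at scene crop (214,102) and top crop (242,395). Next I'll refine the ramekin's position in both views.

```bash
python3 - <<'E'
from h import *
from scipy.optimize import least_squares
def bb(n,f,x0,x1,y0,y1):
    h=cv2.cvtColor(cv2.imread(f),cv2.COLOR_BGR2HSV);q=np.zeros(h.shape[:2],np.uint8);q[y0:y1,x0:x1]=cv2.inRange(h,(0,90,35),(16,255,255))[y0:y1,x0:x1]
    k=max(cv2.findContours(q,0,1)[0],key=cv2.contourArea);x,y,w,hh=cv2.boundingRect(k);return np.array([x-.5,y-.5,x+w-.5,y+hh-.5])
o={"scene":bb("scene","pics/s5f.png",235,275,195,228),"top":bb("top","pics/t5f.png",250,285,180,215)}
def box(n,c):
    P=np.array([proj(n,[c[0]+q*np.cos(a),c[1]+q*np.sin(a),z]) for q,z in((46,50),(44,0)) for a in np.linspace(0,6.28,90)]);return np.r_[P.min(0),P.max(0)]
for n in o: print(n,o[n],box(n,(604,15)))
for n in o:
    s=np.array([(o[n][0]+o[n][2])/2,o[n][3]]);i=lambda c:(lambda b:np.array([(b[0]+b[2])/2,b[3]]))(box(n,c))
    print(n,least_squares(lambda c:i(c)-s,(604.,15.),diff_step=.005).x)
# tray centre refined with this top/scene picture
im=cv2.imread("pics/s5f.png")
E
```

```text
scene [242.5 199.5 267.5 221.5] [242.9 199.5 267.5 222.9]
top [254.5 186.5 277.5 208.5] [255.1 184.9 278.6 210.7]Traceback (most recent call last):
  File "<stdin>", line 12, in <module>
    return func(*args, **kwargs)
    result = trf(vector_fun.fun, vector_fun.jac, x0, f0, J0, lb, ub, ftol, xtol,
                 gtol, max_nfev, x_scale, loss_function, tr_solver,
                 tr_options.copy(), verbose, callback=callback_wrapped)
    return trf_no_bounds(
        fun, jac, x0, f0, J0, ftol, xtol, gtol, max_nfev, x_scale,
        loss_function, tr_solver, tr_options, verbose, callback=callback)
    f_new = fun(x_new)
    self._update_fun()
    ~~~~~~~~~~~~~~~~^^
    self.f = self.fun_wrapped(xp_copy(self.x))
             ~~~~~~~~~~~~~~~~^^^^^^^^^^^^^^^^^
    return np.atleast_1d(self.fun(x))
                         ~~~~~~~~^^^
    return self.f(x, *self.args, **self.kwargs)
           ~~~~~~^^^^^^^^^^^^^^^^^^^^^^^^^^^^^^
  File "<stdin>", line 12, in <lambda>
  File "<stdin>", line 11, in <lambda>
  File "<stdin>", line 8, in box
  File "h.py", line 10, in proj
    i=env.camera_info(n);f=192/np.tan(np.radians(i["fovy"]/2));q=np.linalg.inv(np.array(i["T"]))@np.append(p,1)
ValueError: time passes only in moves, steps and waits
```

```bash
python3 - <<'E'
from h import *
go([561,16,150],[0,1,0],[0,0,-1])
E
```

```text
19.4 [ 442.7 -106.5  257.8] q [ 0.6903  0.6754 -0.1542 -0.2086] j [-0.34  0.51  1.3  -0.09  1.84 -0.32] F [-0.   0.5 -0.5] w 29.7 0.0
shift [ 1.183  1.225 -1.078] turn [-0.05  -0.33   0.014] deg 30.1
```

Request:
drive_tool(increments=[[[0.15, 0.2, 0], [-0.01, -0.07, 0]], [[0.3, 0.4, 0], [-0.02, -0.15, 0.005]], [[0.45, 0.6, 0], [-0.03, -0.22, 0.01]], [[0.6, 0.8, 0], [-0.04, -0.29, 0.012]], [[0.7, 1, 0], [-0.05, -0.33, 0.014]]], grip=-0.09)

```text
clock: 19.9
position: [511.9, -4.2, 256.3]
tcp_rot: [0.706, 0.708, -0.0, 0.0]
ft_force: [0.7, -0.4, -1.4]
gripper_width: 49.7
grip_force: 0.0
```

Request:
drive_tool(increments=[[[0.2, 0.1, -0.2], [0, 0, 0]], [[0.4, 0.22, -0.5], [0, 0, 0]], [[0.48, 0.22, -0.8], [0, 0, 0]], [[0.48, 0.22, -1], [0, 0, 0]], [[0.48, 0.22, -1], [0, 0, 0]]])

```text
clock: 20.4
position: [557.7, 17.2, 152.6]
tcp_rot: [0.706, 0.708, -0.004, -0.004]
ft_force: [0.1, 0.8, 0.3]
gripper_width: 50.0
grip_force: 0.0
```

```bash
python3 - <<'E'
from h import *
go([561,16,32],[0,1,0],[0,0,-1])
E
```

```text
20.4 [557.7  17.2 152.6] q [ 0.7061  0.708  -0.004  -0.0044] j [-0.11  0.48  1.54 -0.    1.13 -0.11] F [0.1 0.8 0.3] w 50.0 0.0
shift [ 0.033 -0.012 -1.206] turn [-0.    -0.007 -0.002] deg 0.7
```

Descend, then pinch gently (about 20 N).

Request:
drive_tool(increments=[[[0.03, -0.01, -0.25], [0, 0, 0]], [[0.03, -0.01, -0.5], [0, 0, 0]], [[0.03, -0.01, -0.7], [0, 0, 0]], [[0.03, -0.01, -0.85], [0, 0, 0]], [[0.03, -0.01, -1], [0, 0, 0]]])

```text
clock: 20.9
position: [563.3, 15.2, 56.7]
tcp_rot: [0.707, 0.708, -0.001, -0.001]
ft_force: [-0.4, -0.7, 0.0]
gripper_width: 50.1
grip_force: 0.0
```

Request:
drive_tool(increments=[[[0, 0, -0.1], [0, 0, 0]], [[0, 0, -0.2], [0, 0, 0]], [[0, 0, -0.2], [0, 0, 0]], [[0, 0, -0.2], [0, 0, 0]], [[0, 0, -0.2], [0, 0, 0]]])

```text
clock: 21.4
position: [563.7, 14.5, 37.2]
tcp_rot: [0.707, 0.708, -0.001, -0.0]
ft_force: [0.4, 1.1, -0.0]
gripper_width: 50.1
grip_force: 0.0
```

Request:
drive_tool(increments=[[[0, 0, 0], [0, 0, 0]], [[0, 0, 0], [0, 0, 0]], [[0, 0, 0], [0, 0, 0]], [[0, 0, 0], [0, 0, 0]], [[0, 0, 0], [0, 0, 0]]], grip=1, force=25)

```text
clock: 21.9
position: [562.8, 14.5, 36.4]
tcp_rot: [0.707, 0.708, -0.002, -0.001]
ft_force: [-2.5, -0.2, 1.4]
gripper_width: 14.3
grip_force: 1.3
```

```bash
python3 - <<'E'
from h import *
st();ram()
E
```

```text
21.9 [562.8  14.5  36.4] q [ 0.7067  0.7075 -0.0018 -0.0013] j [-0.11  0.64  1.64 -0.    0.86 -0.11] F [-2.5 -0.2  1.4] w 14.3 1.3
scene (244, 201, 22, 21) 217.0 ~centre z25 [606.2  16.3]
```

Request:
drive_tool(increments=[[[0, 0, 0], [0, 0, 0]], [[0, 0, 0], [0, 0, 0]], [[0, 0, 0], [0, 0, 0]], [[0, 0, 0.02], [0, 0, 0]], [[0, 0, 0.05], [0, 0, 0]]])

```text
clock: 22.45
position: [563.1, 14.3, 41.2]
tcp_rot: [0.707, 0.708, -0.002, -0.001]
ft_force: [-0.3, 0.2, -3.5]
gripper_width: 5.0
grip_force: 25.4
```

Request:
drive_tool(increments=[[[0, 0, 0.1], [0, 0, 0]], [[0, 0, 0.25], [0, 0, 0]], [[0, 0, 0.4], [0, 0, 0]], [[0, 0, 0.5], [0, 0, 0]], [[0, 0, 0.6], [0, 0, 0]]])

```text
clock: 22.95
position: [562.9, 14.3, 102.1]
tcp_rot: [0.707, 0.707, -0.002, -0.001]
ft_force: [-0.4, -0.2, -3.6]
gripper_width: 5.2
grip_force: 25.5
```

```bash
python3 - <<'E'
from h import *
st();ram();print(proj("scene",[605,15,25+64]))
E
```

```text
22.95 [562.9  14.3 102.1] q [ 0.7067  0.7075 -0.0017 -0.0011] j [-0.11  0.55  1.59 -0.    1.01 -0.11] F [-0.4 -0.2 -3.6] w 5.2 25.5
scene (245, 185, 23, 21) 215.5 ~centre z25 [715. -56.]
[255.4 196. ]
```

Request:
drive_tool(increments=[[[-0.03, 0.1, 0], [0, 0, 0]], [[-0.08, 0.3, 0], [0, 0, 0]], [[-0.14, 0.55, 0], [0, 0, 0]], [[-0.2, 0.8, 0], [0, 0, 0]], [[-0.25, 1, 0], [0, 0, 0]]])

```text
clock: 23.5
position: [536.8, 116.3, 100.5]
tcp_rot: [0.707, 0.708, -0.002, -0.002]
ft_force: [0.1, -0.8, -3.0]
gripper_width: 5.2
grip_force: 25.6
```

Request:
drive_tool(increments=[[[-0.05, 0.2, 0], [0, 0, 0]], [[-0.1, 0.4, 0], [0, 0, 0]], [[-0.15, 0.6, 0], [0, 0, 0]], [[-0.2, 0.8, 0], [0, 0, 0]], [[-0.25, 1, 0], [0, 0, 0]]])

```text
clock: 24.0
position: [511.8, 215.7, 100.5]
tcp_rot: [0.707, 0.708, -0.002, -0.002]
ft_force: [0.8, -0.2, -2.3]
gripper_width: 5.3
grip_force: 25.6
```

Request:
drive_tool(increments=[[[-0.05, 0.2, 0], [0, 0, 0]], [[-0.1, 0.4, 0], [0, 0, 0]], [[-0.15, 0.6, 0], [0, 0, 0]], [[-0.2, 0.8, 0], [0, 0, 0]], [[-0.25, 1, 0], [0, 0, 0]]])

```text
clock: 24.5
position: [486.8, 315.5, 100.5]
tcp_rot: [0.707, 0.708, -0.002, -0.001]
ft_force: [0.6, -0.1, -3.1]
gripper_width: 5.3
grip_force: 25.6
```

Request:
drive_tool(increments=[[[-0.05, 0.15, 0], [0, 0, 0]], [[-0.1, 0.3, 0], [0, 0, 0]], [[-0.13, 0.42, 0], [0, 0, 0]], [[-0.14, 0.47, 0], [0, 0, 0]], [[-0.14, 0.47, 0], [0, 0, 0]]])

```text
clock: 25.0
position: [474.1, 361.9, 101.3]
tcp_rot: [0.706, 0.708, -0.002, -0.001]
ft_force: [0.0, -1.2, -3.5]
gripper_width: 4.9
grip_force: 25.6
```

```bash
python3 - <<'E'
from h import *
go([473.7,361.2,42],[0,1,0],[0,0,-1]);ram();print(proj("scene",[517,362,25+64]),proj("top",[517,362,89]));ram("top")
E
```

```text
25.0 [474.1 361.9 101.3] q [ 0.7064  0.7078 -0.0016 -0.0009] j [0.52 0.6  1.49 0.   1.05 0.52] F [ 0.  -1.2 -3.5] w 4.9 25.6
shift [-0.004 -0.007 -0.593] turn [ 0.001 -0.002 -0.001] deg 0.2
scene (165, 220, 28, 24) 282.0 ~centre z25 [608.4 324.1]
scene (289, 207, 12, 16) 96.5 ~centre z25 [ 512.1 -101.1]
[177.8 230.7] [174.8 211.5]
top (252, 236, 30, 8) 200.5 ~centre z25 [415.5  30.2]
```

Request:
drive_tool(increments=[[[0, 0, -0.15], [0, 0, 0]], [[0, 0, -0.3], [0, 0, 0]], [[0, 0, -0.43], [0, 0, 0]], [[0, 0, -0.52], [0, 0, 0]], [[0, 0, -0.57], [0, 0, 0]]])

```text
clock: 25.6
position: [474.0, 361.0, 43.6]
tcp_rot: [0.707, 0.707, -0.002, -0.001]
ft_force: [-3.2, 1.0, 2.4]
gripper_width: 4.8
grip_force: 25.7
```

Request:
drive_tool(increments=[[[0, 0, -0.01], [0, 0, 0]], [[0, 0, -0.02], [0, 0, 0]], [[0, 0, -0.03], [0, 0, 0]], [[0, 0, -0.03], [0, 0, 0]], [[0, 0, -0.03], [0, 0, 0]]])

```text
clock: 26.1
position: [474.3, 361.7, 42.1]
tcp_rot: [0.707, 0.708, -0.001, -0.001]
ft_force: [-3.9, -0.7, 4.6]
gripper_width: 5.2
grip_force: 25.9
```

Request:
drive_tool(increments=[[[0, 0, 0], [0, 0, 0]], [[0, 0, 0], [0, 0, 0]], [[0, 0, 0], [0, 0, 0]], [[0, 0, 0], [0, 0, 0]], [[0, 0, 0], [0, 0, 0]]], grip=0.2)

```text
clock: 26.6
position: [474.4, 361.4, 41.3]
tcp_rot: [0.707, 0.708, -0.001, -0.001]
ft_force: [0.5, -0.6, 0.4]
gripper_width: 35.9
grip_force: 0.0
```

Request:
drive_tool(increments=[[[0, 0, 0.1], [0, 0, 0]], [[0, 0, 0.3], [0, 0, 0]], [[0, 0, 0.5], [0, 0, 0]], [[0, 0, 0.75], [0, 0, 0]], [[0, 0, 1], [0, 0, 0]]])

```text
clock: 27.1
position: [474.2, 361.4, 143.1]
tcp_rot: [0.707, 0.708, -0.001, -0.001]
ft_force: [0.5, 0.3, 0.2]
gripper_width: 36.7
grip_force: 0.0
```

Request:
drive_tool(increments=[[[-0.2, -0.3, 0.4], [0, 0, 0]], [[-0.3, -0.6, 0.7], [0, 0, 0]], [[-0.4, -0.8, 1], [0, 0, 0]], [[-0.4, -1, 1], [0, 0, 0]], [[-0.4, -1, 1], [0, 0, 0]]])

```text
clock: 27.6
position: [434.4, 259.9, 243.5]
tcp_rot: [0.707, 0.707, -0.0, -0.0]
ft_force: [-1.3, 0.1, -0.1]
gripper_width: 37.0
grip_force: 0.0
```

Request:
drive_tool(increments=[[[0, -0.3, 0], [0, 0, 0]], [[0, -0.6, 0], [0, 0, 0]], [[0, -0.8, 0], [0, 0, 0]], [[0, -1, 0], [0, 0, 0]], [[0, -1, 0], [0, 0, 0]]])

```text
clock: 28.1
position: [434.3, 160.4, 241.3]
tcp_rot: [0.707, 0.707, -0.002, -0.001]
ft_force: [-0.8, -0.3, 0.4]
gripper_width: 36.6
grip_force: 0.0
```

Request:
drive_tool(increments=[[[0, -0.3, 0], [0, 0, 0]], [[0, -0.6, 0], [0, 0, 0]], [[0, -0.8, 0], [0, 0, 0]], [[0, -1, 0], [0, 0, 0]], [[0, -1, 0], [0, 0, 0]]])

```text
clock: 28.6
position: [434.6, 60.9, 241.4]
tcp_rot: [0.707, 0.707, -0.002, -0.001]
ft_force: [0.2, 0.5, -0.9]
gripper_width: 36.9
grip_force: 0.0
```

```bash
python3 - <<'E'
from h import *
st();a=ram();b=ram("top")
for n in("scene","top"):
    P=np.array([proj(n,[517+q*np.cos(t),362+q*np.sin(t),z+4]) for q,z in((46,50),(44,0)) for t in np.linspace(0,6.28,40)]);print("pred bbox",n,P.min(0),P.max(0))
for n,im in(("scene",a),("top",b)):
    m=(im.max(2)<60).astype(np.uint8);q=np.zeros_like(m);x0,x1,y0,y1=(125,232,222,285) if n=="scene" else (132,228,195,255);q[y0:y1,x0:x1]=m[y0:y1,x0:x1]
    q=cv2.morphologyEx(q,cv2.MORPH_CLOSE,np.ones((5,5)));kk=max(cv2.findContours(q,0,1)[0],key=cv2.contourArea)[:,0].astype(float)
    o,_=ray(n,0,0);i=env.camera_info(n);f=192/np.tan(np.radians(i["fovy"]/2));T=np.array(i["T"])
    D=T[:3,:3]@np.array([(kk[:,0]-i["cx"])/f,-(kk[:,1]-i["cy"])/f,-np.ones(len(kk))]);w=(o[:,None]+D*(4-o[2])/D[2])[:2].T.astype(np.float32);print("tray",n,cv2.minAreaRect(w))
E
```

```text
28.6 [434.6  60.9 241.4] q [ 0.7074  0.7069 -0.0016 -0.001 ] j [-0.04  0.18  1.73 -0.    1.24 -0.03] F [ 0.2  0.5 -0.9] w 36.9 0.0
scene (166, 233, 28, 26) 572.0 ~centre z25 [525.4 355.8]
top (251, 235, 18, 10) 132.0 ~centre z25 [417.   55.9]
pred bbox scene [164.2 232.4] [192.4 260.2]
pred bbox top [164.  206.7] [190.  233.7]
tray scene ((519.04833984375, 360.49688720703125), (159.5000762939453, 291.28448486328125), 13.525665283203125)
tray top ((496.09246826171875, 357.73980712890625), (163.69952392578125, 310.443115234375), 0.36933451890945435)
```

```bash
python3 -c "
from bench import env
print(env.job_done())"
```

```text
the job is handed in; nothing more can be done
None
```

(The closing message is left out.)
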